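Load a ribbon reel in the balloon counter's dispenser

TASK

The ribbon dispenser has one post in use and one empty: load the empty one with the wide reel (the taller of the two on the wooden stock stand). Slide the reel straight up off its stock post and put it down over the dispenser's empty post so that it sits flat on the platter, then take the loose retaining pin out of the wooden tool block and push it all the way down into that post, knob hard on the post's top, so that the reel cannot lift off. Leave the other reels, the pin already in use, the tools and the odds and ends on the counter where they are.

Things in the scene. Friction and masses are not known exactly. Their poses are not given: they have to be found in the camera images.
- dispenser: ribbon dispenser, fixed, any way round: grey steel base 250 (x) by 110 (y) mm, top 12 mm above the counter, two hollow posts 20 mm across, 80 mm high: at x = +54 mm empty, at x = -54 mm with a narrow reel and a pin (knob top 108 mm high). Round each post a black platter, 70 mm across, 4 mm thick. Guides and cutters up to 42 mm high at both ends (x = +-102 to 132). Origin: underside centre; z up.
- post_mouth (a point): centre of the open top of the empty post, 80 mm above the counter. Bore vertical, 11 mm across, 68 mm deep, its mouth flared to 17 mm over the top 5 mm. 30 mm below the mouth two spring shoes grip the rod: pushing it past them and on home takes about 6 to 12 N; it does not sink by its own weight.
- platter_top (a point): centre of the top face of the platter under the empty post, 16 mm above the counter: the reel's underside rests here, the post passing through its core.
- stock_stand: stock stand, fixed: wooden foot 200 (x) by 80 (y) by 12 mm with two solid steel posts 18 mm across at x = +-50 mm, tops 70 mm above the counter; one carries the wide reel, the other the narrow one, either way. Origin: underside centre; z up.
- wide_reel: the reel to load: a wound roll of red ribbon on a card core between thin white flanges, 62 mm across and 42 mm tall, core hole 27 mm across right through, about 120 g. Stands with its axis upright. Origin: centre of its lower face; z along its axis, up.
- narrow_reel: the other reel on the stock stand: as the wide reel but only 22 mm tall. To be left alone. Origin: centre of its lower face.
- loaded_reel: narrow reel (22 mm tall, 62 mm across) on the dispenser's other post. To be left alone. Origin: centre of its lower face.
- loaded_pin: retaining pin home in the dispenser's other post, the same shape as the loose pin. To be left alone. Origin: lower tip of its rod.
- tool_block: beech tool block, fixed, 170 (x) by 60 (y) by 50 mm high, with three round holes 9.5 mm across and 40 mm deep in a row at x = -55, 0 and +55 mm, y = 0; the loose pin, a screwdriver and an awl stand in them in any order. Origin: underside centre; z up.
- pin: the loose retaining pin, upright in the tool block: a steel rod 8 mm across, 58 mm long (end chamfered 1 mm) under a black cylindrical knob 30 mm across, 28 mm tall; about 50 g. Its tip rests on the bottom of its hole, 10 mm above the counter, so 18 mm of rod shows under the knob. Origin: lower tip of the rod; z along the rod, up to the knob.
- pin_knob (a point): centre of the flat underside of the loose pin's knob, 58 mm above the tip; when the pin is home it meets post_mouth.
- driver: screwdriver in the tool block, point down: 8 mm shank, fluted black handle 24 mm across, top 110 mm above the counter. To be left alone. Origin: its point.
- awl: awl in the tool block, point down: 8 mm shank, slim dark wooden handle 16 mm across, top 108 mm above the counter. To be left alone. Origin: its point.
- foil_cups: stack of silver foil cups, 72 mm across, 44 mm high, loose on the counter. To be left alone. Origin: underside centre.
- tape_roll: roll of clear sticky tape lying flat, 72 mm across, 24 mm high. To be left alone. Origin: underside centre.
- balloon_weight: small red foil-covered balloon weight, 62 mm across, 60 mm high. To be left alone. Origin: underside centre.
- clip_jar: glass jar with a metal lid, 60 mm across, 70 mm high. To be left alone. Origin: underside centre.
Things that resemble listed ones, but are neither listed nor needed, are in the scene too. What is shaped like the wide_reel but purple is not meant.

How it is judged (in metres and radians):
On the way, in this order (a step that is already met when the one before it is completed fails the run):
1. the wide reel sits flat on the platter round the empty post (horizontal distance between wide_reel and platter_top below 0.006 m and z of wide_reel in the frame of platter_top between -0.003 and 0.003 m and angle between wide_reel's own z axis and vertical below 0.1 rad), for 0.2 s.
2. the loose pin is fully home in that post (horizontal distance between pin_knob and post_mouth below 0.003 m and horizontal distance between pin and post_mouth below 0.004 m and z of pin_knob in the frame of post_mouth between -0.003 and 0.0025 m and angle between pin's own z axis and vertical below 0.08 rad), for 0.2 s.
At the end, for the whole second after the job is handed in: Wide reel flat on the empty post's platter (within 3 mm in height, 6 mm of the axis, 0.1 rad upright); loose pin down that post, knob within 2.5 mm of the post's top and 3 mm of its axis, tip within 4 mm, 0.08 rad upright; both released and at rest (all of step 1 and all of step 2 and linear speed of each of wide_reel, pin below 0.02 m/s); the robot touches nothing.
It fails at once if another reel, or the pin already in use, shifted more than 12 mm (distance of any of narrow_reel, loaded_reel, loaded_pin from where it was at the start of the episode above 0.012 m).
It fails at once if a tool in the block shifted more than 15 mm (distance of any of driver, awl from where it was at the start of the episode above 0.015 m).
It fails at once if something on the counter shifted more than 30 mm or tipped over (distance of any of foil_cups, tape_roll, balloon_weight, clip_jar from where it was at the start of the episode above 0.03 m or angle between any of foil_cups, tape_roll, balloon_weight, clip_jar's own z axis and vertical above 0.6 rad).
It also fails if it takes over 67 s, if anything falls off the work surface, if the arm or the gripper's body presses on something with over 40 N, if the wrist force passes 120 N, or if a joint passes its speed limit or range.

ROBOT

A 7-joint arm with a two-finger parallel gripper is mounted at the origin on the work surface. World frame = base frame: x ahead of the robot, y to its left, z up, the work surface at z = 0. Lengths are in m, angles in degrees, forces in N, time in s.
With the tool pointing down it reaches from about 0.425 to 0.875 m from the base axis. Payload 4.7 kg.
Tool frame: the origin (TCP) lies midway between the tips of the shut fingers; the grasp point (between the pads) lies 19 mm behind it; z points along the fingers, y is the line along which they close (so a half turn about z gives the same grasp; the last joint's range is limited). The gripper opens to 87 mm and grips with 3 to 60 N. Pads are 19 mm wide; open, the fingers measure 117 mm over their backs; the gripper's body (75 mm by 190 mm) begins 51 mm behind the grasp point.
Start: joints at [74.49, 18.392, -4.016, 83.108, 1.295, 78.541, -3.26], TCP at [0.183, -0.624, 0.223] pointing down, gripper open.
Joint ranges: [-163.93, 163.93], [-17.29, 119.83], [-79.2, 71.16], [3.27, 140.29], [-89.18, 269.18], [5.43, 117.66], [-154.24, 154.24]. Speed limits (degrees/s): [147.25, 147.25, 180, 180, 180, 180, 180].

INTERFACE

Orientations are given as [roll, pitch, yaw] about the fixed x, y, z axes, in that order (R = Rz(yaw) Ry(pitch) Rx(roll)).
In Python, from cell import env, viewer, boxes_of, masks_of gives the robot as it stands. The module is installed in compiled form; this text tells all that it offers.
- The arm moves only by the tool apply_moves, never from a script. Its argument "moves" is a list of rows, each a list of 7 numbers: the shift along the tool's x, y, z scaled (see below), then the turn, a rotation vector about the tool's x, y, z scaled (see below), then the opening, from 0 (shut) to 1 (fully open). A call has 1 to 20 rows; each row is the pose to reach, as a shift and turn from the pose commanded when the call began, along the tool's axes at that moment; what a row does not reach only later rows make up. The controller multiplies each number of a shift by 0.2 m and each number of a turn by 1.5 rad. A row lasts 1/10 s, in which the tool goes at most 50 mm and 8.59 degrees, less where a joint would pass 70% of its speed; a pose out of reach is approached as far as the arm can. A call with a number of a shift or a turn outside -1 to 1 is refused whole. A call with a gripper value outside its range is refused whole. The fingers move at their own pace and stop on an object; "grip_force" is the grip in N (left out, the last holds). Time passes only in rows, so rows that repeat a pose let the fingers close. It gives the time, the measured TCP pose, the force, the opening and the grip force at its end, in the units of the state.
- env.get_obs(): the state, without advancing time (a new reading comes with each control period).
- viewer.read_camera(name): name is "scene" or "side" or "wrist"; returns the picture (400x640x3 uint8, red, green, blue); there is no depth.
- viewer.get_calibration(name): a dict with "fov_y" (degrees; the focal length in pixels is half the picture's height over the tangent of half this angle, whatever the lens; pixels are square), "cx", "cy" (the principal point, pixels), "position" and "orientation" of the camera in the world. Camera axes: x right, y up, looking along -z (the intrinsics and any distortion apply to the point x, -y, -z); pixel columns grow to the right and rows downward; lengths in m; the calibration is good to about 2 mm. A picture is of the moment at which its call begins: read the wrist's pose just before it. get_calibration takes no time and is no camera call; for the wrist camera it gives the pose at the moment of the call.
- env.sign_off(): hands the job in; it is judged then, once.
Trained networks look in the newest picture that a camera, given by its name, has taken for a name from the list of things; names that differ only in an ending like _2 or _b are one class to them, and where a whole thing is asked for, a point or a joint stands for the part that bears it (a point fixed in the world has none). Each returns a list of dicts, best first, with "conf" (0 to 1); they miss things now and then, are a little off and sometimes report something else, mostly with a low value. They report only what shows in the picture. A call takes as long as a camera call. They do not tell look-alikes from the thing itself.
- boxes_of(camera, target): "location" ([column, row] in pixels, amid what is visible of it).
- masks_of(camera, target): "pixels" (400x640 bool, what is visible of it) and "location" ([column, row] in pixels, amid what is visible of it).
The state is a dict: "time_s": time; "qpos": joint angles; "joint_velocities": joint speeds; "effort": joint torques, N m; "tool_pos": TCP position; "tool_rot": TCP orientation; "force": force on the tool from outside, world axes, zero at the start; "wrist_torque": the same for the moment, N m; "grip_width": finger opening in m; "grasp_force": force on a finger pad.
Only numpy, scipy, OpenCV 4.12 (cv2) and the standard library are available. Lean on these libraries where they do the work, as an engineer would, in place of code of your own. Each camera call takes 0.05 s, during which the arm holds its last target. There are 200 camera calls.

## Working session

There is one attempt and no reset: what is moved stays moved. The work goes in short steps, Python scripts to look and compute and a tool call to move; the robot and the scene stay as the last step left them, time stands still between calls to the robot, and variables do not carry over. Pictures are saved under pics/ and viewed, at most 10 in all, crops included, and the job is handed in when it is done.

Besides the shell and the picture viewer there is one more tool, called after "Call:" as name([rows], argument=value, ...), one row to a line, values as JSON. apply_moves: Moves the arm, as the interface text tells. Shifts and turns lie within -1 to 1; 1 stands for 0.2 m of shift or 1.5 rad of turn. Its arguments: {"type":"object","properties":{"moves":{"type":"array","items":{"type":"array","items":{"type":"number","minimum":-1,"maximum":1}}},"grip_force":{"type":"number"}},"required":["moves"]}

```bash
mkdir -p pics
python3 - <<'E'
from cell import env, viewer
import cv2,numpy as np
o=env.get_obs(); print({k:np.round(v,3) for k,v in o.items()})
ims=[]
for c in ("scene","side"):
    k=viewer.get_calibration(c); print(c,k)
    cv2.imwrite(f'pics/{c}0.png',cv2.cvtColor(viewer.read_camera(c),cv2.COLOR_RGB2BGR))
print(viewer.get_calibration("wrist"))
E
```

```text
{'time_s': np.float64(0.0), 'qpos': array([74.491, 18.441, -4.014, 83.176,  1.295, 78.541, -3.26 ]), 'joint_velocities': array([-0.011, -0.002, -0.101, -0.01 ,  0.068,  0.031, -0.02 ]), 'effort': array([-1.0000e-03, -4.9129e+01, -4.0400e-01, -3.1253e+01, -6.4000e-02,
        4.4000e-02,  0.0000e+00]), 'tool_pos': array([ 0.182, -0.623,  0.221]), 'tool_rot': array([-1.79887e+02,  7.00000e-03,  1.63180e+01]), 'force': array([-0.861,  0.378, -0.763]), 'wrist_torque': array([0.023, 0.017, 0.034]), 'grasp_force': np.float64(0.0), 'grip_width': np.float64(0.087)}
scene {'fov_y': 43.92792733648338, 'cx': 326.6629255078234, 'cy': 200.43723089226944, 'position': array([ 1.37119487, -0.32285488,  0.78301979]), 'orientation': array([53.06166473,  1.11935144, 66.88843822])}
side {'fov_y': 56.234968000142075, 'cx': 307.20444840212195, 'cy': 202.7686178547254, 'position': array([ 0.2945136 , -0.67979891,  0.56060839]), 'orientation': array([ 57.56938398,   0.89585257, -18.81198212])}
{'fov_y': 63.31611549830387, 'cx': 319.38951718072485, 'cy': 196.39742372789107, 'position': array([ 0.25463305, -0.60012834,  0.38409737]), 'orientation': array([-15.72319356,   0.09372207, -73.69304448])}
```

View pics/scene0.png

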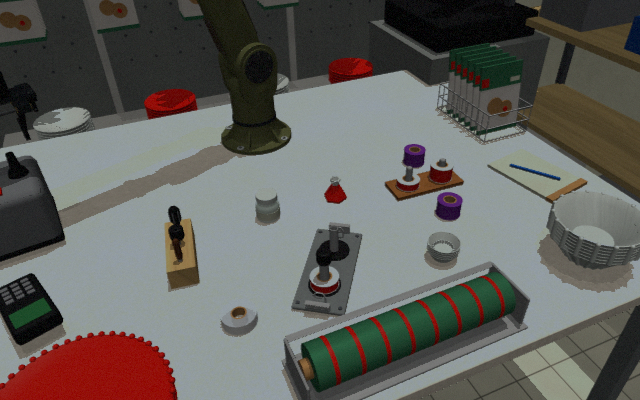

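View pics/side0.png

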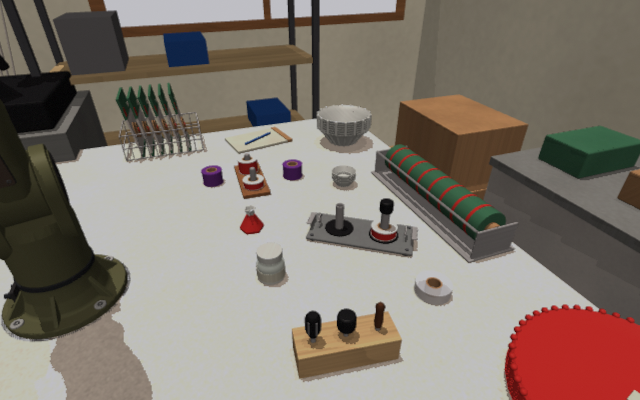

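The scene picture shows the stock stand at about (425,182), with the wide reel at (440,170) and the narrow one at (408,183). The dispenser is at (330,270) with its empty post at (338,240). In the side picture the tool block is at (346,345): driver (313,325), pin knob (346,321) and awl (380,315).

```bash
cat > h.py <<'E'
import numpy as np, cv2
from scipy.spatial.transform import Rotation as R
from cell import env, viewer, boxes_of, masks_of
def cam(c):
    k=viewer.get_calibration(c); f=200/np.tan(np.radians(k['fov_y']/2))
    return dict(f=f,c=np.array([k['cx'],k['cy']]),p=np.array(k['position']),R=R.from_euler('xyz',k['orientation'],degrees=True).as_matrix())
def ray(K,uv):
    d=(np.array(uv,float)-K['c'])/K['f']; return K['R']@np.array([d[0],-d[1],-1])
def at(K,uv,z):
    r=ray(K,uv); return K['p']+r*(z-K['p'][2])/r[2]
def proj(K,P):
    q=(np.atleast_2d(P)-K['p'])@K['R']; return K['c']+K['f']*np.c_[q[:,0],-q[:,1]]/-q[:,2:]
def tri(Ks,uvs):
    A=np.zeros((3,3));b=np.zeros(3)
    for K,uv in zip(Ks,uvs):
        r=ray(K,uv);r/=np.linalg.norm(r);M=np.eye(3)-np.outer(r,r);A+=M;b+=M@K['p']
    return np.linalg.solve(A,b)
E
python3 - <<'E'
from h import *
H=dict(wide_reel=.033,narrow_reel=.023,stock_stand=.012,dispenser=.012,pin=.082,driver=.08,awl=.08,tool_block=.04,clip_jar=.035,balloon_weight=.03,foil_cups=.02,tape_roll=.012,loaded_reel=.027,loaded_pin=.09)
for c in("scene","side"):
    viewer.read_camera(c);K=cam(c)
    for n,h in H.items():
        for d in boxes_of(c,n)[:4]:
            if d['conf']>.3: print(c,n,round(d['conf'],2),np.round(d['location']),np.round(at(K,d['location'],h)[:2],3))
E
```

```text
scene wide_reel 0.8 [450. 207.] [0.599 0.321]
scene wide_reel 0.79 [438. 172.] [0.457 0.38 ]
scene wide_reel 0.69 [335. 192.] [0.422 0.089]
scene wide_reel 0.57 [414. 154.] [0.346 0.37 ]
scene narrow_reel 0.67 [404. 180.] [0.439 0.285]
scene narrow_reel 0.48 [266. 206.] [ 0.393 -0.088]
scene narrow_reel 0.32 [182. 261.] [ 0.506 -0.319]
scene stock_stand 0.56 [425. 184.] [0.462 0.336]
scene stock_stand 0.38 [173. 217.] [ 0.324 -0.31 ]
scene dispenser 0.63 [333. 265.] [ 0.646 -0.014]
scene pin 0.7 [332. 266.] [ 0.715 -0.045]
scene pin 0.47 [177. 231.] [ 0.473 -0.312]
scene driver 0.6 [171. 216.] [ 0.412 -0.315]
scene driver 0.39 [322. 252.] [ 0.666 -0.047]
scene awl 0.5 [174. 249.] [ 0.529 -0.329]
scene tool_block 0.63 [182. 264.] [ 0.535 -0.32 ]
scene clip_jar 0.88 [267. 203.] [ 0.398 -0.085]
scene balloon_weight 0.92 [332. 190.] [0.41  0.088]
scene tape_roll 0.76 [240. 316.] [ 0.7   -0.241]
scene loaded_reel 0.93 [323. 279.] [ 0.69  -0.057]
scene loaded_reel 0.66 [177. 230.] [ 0.4  -0.31]
scene loaded_pin 0.83 [323. 256.] [ 0.688 -0.053]
scene loaded_pin 0.59 [239. 317.] [ 0.77  -0.2
[... 334 characters left out ...]
0.318]
side dispenser 0.92 [354. 230.] [ 0.633 -0.016]
side pin 0.81 [345. 323.] [ 0.473 -0.32 ]
side driver 0.65 [245. 163.] [0.431 0.304]
side driver 0.58 [311. 322.] [ 0.422 -0.3  ]
side driver 0.5 [345. 319.] [ 0.476 -0.312]
side awl 0.46 [380. 317.] [ 0.53  -0.326]
side awl 0.36 [349. 321.] [ 0.481 -0.317]
side tool_block 0.95 [347. 348.] [ 0.471 -0.335]
side clip_jar 0.85 [270. 264.] [ 0.404 -0.092]
side balloon_weight 0.56 [252. 222.] [0.4   0.077]
side foil_cups 0.63 [435. 288.] [ 0.697 -0.254]
side foil_cups 0.61 [342. 175.] [0.711 0.241]
side tape_roll 0.96 [436. 288.] [ 0.703 -0.249]
side loaded_reel 0.93 [385. 235.] [ 0.683 -0.076]
side loaded_pin 0.78 [385. 207.] [ 0.688 -0.056]
```

Call:
apply_moves([
  [0.92,-0.53,0,0,0,0,1],
  [0.92,-0.53,0,0,0,0,1],
  [0.92,-0.53,0,0,0,0,1],
  [0.92,-0.53,0,0,0,0,1],
  [0.92,-0.53,0,0,0,0,1],
])

```text
time_s: 2.1
tool_pos: [0.3354, -0.4648, 0.2231]
tool_rot: [-180.0, -0.2, 16.9]
force: [-0.3, -0.1, 0.0]
grip_width: 0.087
grasp_force: 0.0
```

Call:
apply_moves([
  [0.92,-0.53,0,0,0,0.32,1],
  [0.92,-0.53,0,0,0,0.32,1],
  [0.92,-0.53,0,0,0,0.32,1],
  [0.92,-0.53,0,0,0,0.32,1],
  [0.92,-0.53,0,0,0,0.32,1],
  [0.92,-0.53,0,0,0,0.32,1],
  [0.92,-0.53,0,0,0,0.32,1],
])

```text
time_s: 2.8
tool_pos: [0.4761, -0.3174, 0.2225]
tool_rot: [180.0, 0.0, -11.1]
force: [-0.6, -0.4, 0.1]
grip_width: 0.0867
grasp_force: 0.0
```

```bash
cat >> h.py <<'E'
def snap(name,ns=()):
    K=cam('wrist'); im=viewer.read_camera('wrist'); cv2.imwrite(f'pics/{name}.png',cv2.cvtColor(im,cv2.COLOR_RGB2BGR))
    o=env.get_obs(); print('t',o['time_s'],np.round(o['tool_pos'],4),np.round(o['tool_rot'],2),'cam',np.round(K['p'],3))
    np.savez(f'pics/{name}.npz',**K)
    for n,h in ns:
        for d in masks_of('wrist',n)[:3]:
            if d['conf']>.3:
                print(n,round(d['conf'],2),np.round(d['location']),np.round(at(K,d['location'],h)[:2],4),d['pixels'].sum())
    return K,im
def go(p,yaw):
    o=env.get_obs(); M=R.from_euler('xyz',o['tool_rot'],degrees=True)
    T=R.from_euler('xyz',[180,0,yaw],degrees=True)
    print('shift',np.round(M.inv().apply(np.array(p)-o['tool_pos'])/.2,3),'turn',np.round((M.inv()*T).as_rotvec()/1.5,3))
E
python3 - <<'E'
from h import *
snap('w1',[('pin',.096),('tool_block',.05),('driver',.11),('awl',.108)])
E
```

```text
t 2.85 [ 0.4753 -0.3185  0.2225] [ 1.7994e+02  3.0000e-02 -1.1270e+01] cam [ 0.55  -0.329  0.385]
pin 0.93 [321. 185.] [ 0.4804 -0.3167] 904
driver 0.62 [322. 243.] [ 0.4299 -0.3077] 710
awl 0.8 [311. 128.] [ 0.5332 -0.3186] 244
```

View pics/w1.png

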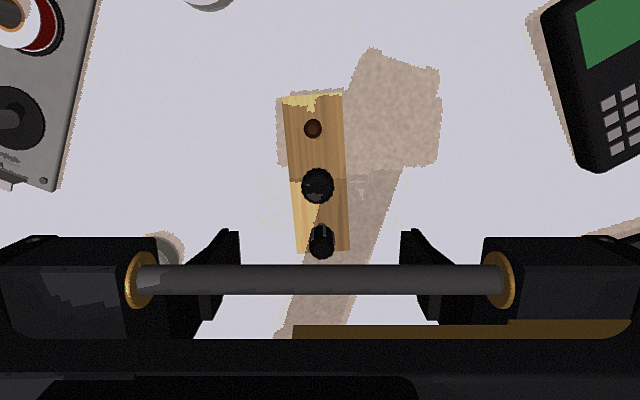

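Call:
apply_moves([
  [0.18,-0.85,0,0,0,-0.53,1],
  [0.18,-0.85,0,0,0,-0.53,1],
  [0.18,-0.85,0,0,0,-0.53,1],
  [0.18,-0.85,0,0,0,-0.53,1],
  [0.18,-0.85,0,0,0,-0.53,1],
  [0.18,-0.85,0,0,0,-0.53,1],
])

```text
time_s: 3.65
tool_pos: [0.5446, -0.1567, 0.2226]
tool_rot: [180.0, 0.0, 34.7]
force: [0.1, -0.4, -0.2]
grip_width: 0.0873
grasp_force: 0.0
```

Call:
apply_moves([
  [0.73,-0.46,-0.15,0,0,-0.53,1],
  [0.73,-0.46,-0.15,0,0,-0.53,1],
  [0.73,-0.46,-0.15,0,0,-0.53,1],
  [0.73,-0.46,-0.15,0,0,-0.53,1],
  [0.73,-0.46,-0.15,0,0,-0.53,1],
  [0.73,-0.46,-0.15,0,0,-0.53,1],
  [0.73,-0.46,-0.15,0,0,-0.53,1],
])

```text
time_s: 4.35
tool_pos: [0.6131, 0.0003, 0.2524]
tool_rot: [-180.0, 0.0, 79.9]
force: [-0.4, -0.5, 0.5]
grip_width: 0.0869
grasp_force: 0.0
```

Run:
```python
from h import *
K=dict(np.load('pics/w1.npz'))
for uv in [(281,108),(297,251),(343,92),(349,250)]: print(uv,np.round(at(K,uv,.05)[:2],4))
print('knob',np.round(at(K,(317.5,186),.096),4))
snap('w2',[('dispenser',.012),('loaded_pin',.108),('loaded_reel',.038)])
```

```text
(281, 108) [ 0.5543 -0.2911]
(297, 251) [ 0.3993 -0.2738]
(343, 92) [ 0.5574 -0.3544]
(349, 250) [ 0.3892 -0.3315]
knob [ 0.4799 -0.3136  0.096 ]
t 4.4 [6.131e-01 1.000e-04 2.524e-01] [-1.7999e+02  2.0000e-02  7.9760e+01] cam [0.627 0.076 0.415]
dispenser 0.95 [330. 170.] [ 0.6268 -0.0036] 14411
dispenser 0.74 [381. 192.] [ 0.6862 -0.0441] 1453
loaded_pin 0.74 [400. 218.] [ 0.6878 -0.0454] 814
loaded_pin 0.73 [406. 312.] [ 0.682 -0.155] 1143
loaded_reel 0.8 [384. 194.] [ 0.6852 -0.0393] 1399
```

View pics/w2.png

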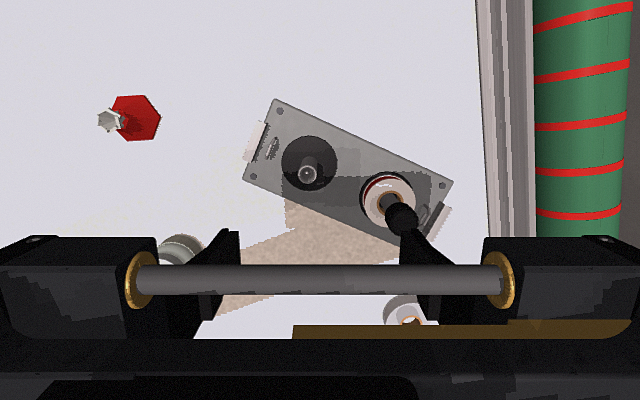

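The wrist view shows the empty platter at about (309,162) and the post mouth at (307,174). The loaded pin's knob is at (402,218).

Run:
```python
from h import *
K=dict(np.load('pics/w2.npz')); im=cv2.imread('pics/w2.png',0)
big=cv2.resize(im[120:240,230:470],None,fx=3,fy=3,interpolation=cv2.INTER_CUBIC); cv2.imwrite('pics/w2c.png',big)
m=((im<75)&(im>0)).astype(np.uint8); m[:125]=0;m[205:]=0;m[:,:270]=0;m[:,345:]=0
m=cv2.morphologyEx(m,cv2.MORPH_OPEN,np.ones((3,3)))
c=max(cv2.findContours(m,cv2.RETR_EXTERNAL,cv2.CHAIN_APPROX_NONE)[0],key=cv2.contourArea)
(e,ax,an)=cv2.fitEllipse(cv2.convexHull(c)); print('platter',e,ax)
a=at(K,e,.016);b=at(K,(307,174),.08);l=at(K,(401.5,217.5),.108)
print(a,b,l,np.linalg.norm((b-l)[:2]),np.degrees(np.arctan2(*(b-l)[1::-1])))
go([.54,.2,.25],80);
```

```text
platter (308.88909912109375, 163.1631622314453) (55.48577880859375, 55.99098205566406)
[0.60208208 0.0097336  0.016     ] [0.60197946 0.00942908 0.08      ] [ 0.68894221 -0.04534175  0.108     ] 0.10277335604531626 147.79648125216255
shift [ 0.918 -0.536  0.012] turn [-0.     0.    -0.002]
```

View pics/w2c.png

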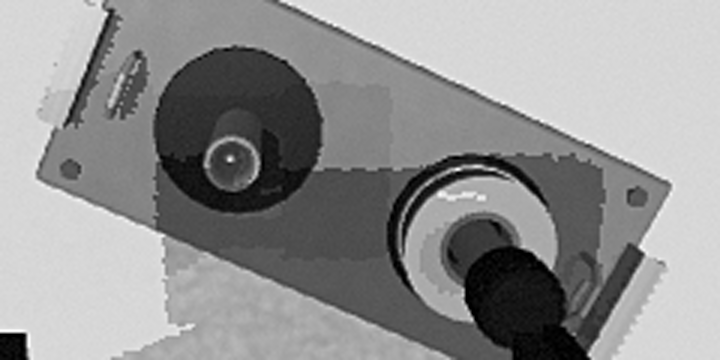

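Platter and mouth agree at (0.602, 0.0095). Next I go to the stock stand.

Call:
apply_moves([
  [0.86,-0.55,0,0,0,0,1],
  [0.86,-0.55,0,0,0,0,1],
  [0.86,-0.55,0,0,0,0,1],
  [0.86,-0.55,0,0,0,0,1],
  [0.86,-0.55,0,0,0,0,1],
])

```text
time_s: 5.05
tool_pos: [0.5309, 0.1982, 0.2536]
tool_rot: [-180.0, -0.2, 80.6]
force: [0.2, -0.3, 0.2]
grip_width: 0.0868
grasp_force: 0.0
```

Call:
apply_moves([
  [0.86,-0.55,0.25,0,0,0,1],
  [0.86,-0.55,0.25,0,0,0,1],
  [0.86,-0.55,0.25,0,0,0,1],
  [0.86,-0.55,0.25,0,0,0,1],
  [0.86,-0.55,0.25,0,0,0,1],
  [0.86,-0.55,0.25,0,0,0,1],
])

```text
time_s: 5.65
tool_pos: [0.4549, 0.3802, 0.2021]
tool_rot: [-179.9, 0.0, 80.2]
force: [-0.1, -0.5, 0.2]
grip_width: 0.0869
grasp_force: 0.0
```

Run:
```python
from h import *
snap('w3',[('wide_reel',.05),('narrow_reel',.034),('stock_stand',.012)])
```

```text
t 5.7 [0.4568 0.3781 0.2023] [1.800e+02 5.000e-02 7.996e+01] cam [0.468 0.456 0.365]
wide_reel 0.81 [303. 172.] [0.4413 0.3956] 2921
wide_reel 0.78 [438. 204.] [0.5708 0.3405] 3318
wide_reel 0.71 [212. 197.] [0.3464 0.3866] 3335
narrow_reel 0.97 [325. 242.] [0.4496 0.3114] 1539
stock_stand 0.65 [323. 208.] [0.4527 0.3445] 6118
```

View pics/w3.png

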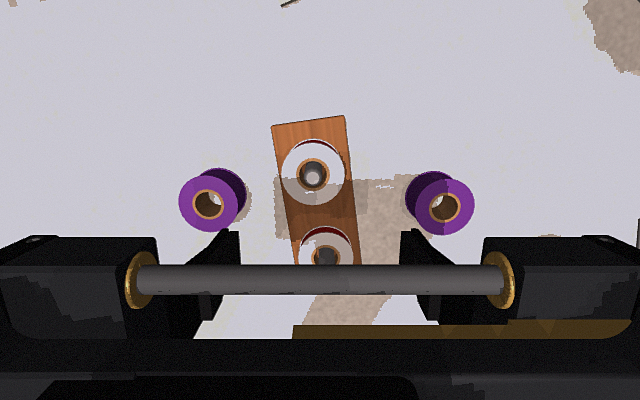

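The stock reel's top circle is at about (313,172), with the purple reels to either side at (208,203) and (444,205).

Run:
```python
from h import *
K=dict(np.load('pics/w3.npz')); im=cv2.imread('pics/w3.png')
m=(im.min(2)>120)&(im.max(2).astype(int)-im.min(2)<45); m=m.astype(np.uint8)
m[:130]=0;m[212:]=0;m[:,:276]=0;m[:,350:]=0
n,L,S,C=cv2.connectedComponentsWithStats(m); i=1+np.argmax(S[1:,4]); print(S[i])
c=max(cv2.findContours((L==i).astype(np.uint8),cv2.RETR_EXTERNAL,cv2.CHAIN_APPROX_NONE)[0],key=cv2.contourArea)
e=cv2.fitEllipse(cv2.convexHull(c)); print('reel',e, at(K,e[0],.054))
print('post',at(K,(313,178),.07),'narrow',at(K,(326,256),.07), 'expected radius px',np.linalg.norm(proj(K,[[.457,.38,.054]])-proj(K,[[.488,.38,.054]])))
print('purple',at(K,(208,203),.042),at(K,(444,205),.042))
cv2.imwrite('pics/w3c.png',cv2.resize(im[120:280,180:480],None,fx=2.5,fy=2.5,interpolation=cv2.INTER_CUBIC))
```

```text
[ 281  139   64   66 2240]
reel ((312.73004150390625, 171.6516571044922), (62.678245544433594, 65.93727111816406), 3.4615464210510254) [0.45123845 0.39552016 0.054     ]
post [0.4513126  0.39269409 0.07      ] narrow [0.45007015 0.31232189 0.07      ] expected radius px 31.564434056033406
purple [0.33745596 0.37915632 0.042     ] [0.57900226 0.33506189 0.042     ]
```

View pics/w3c.png

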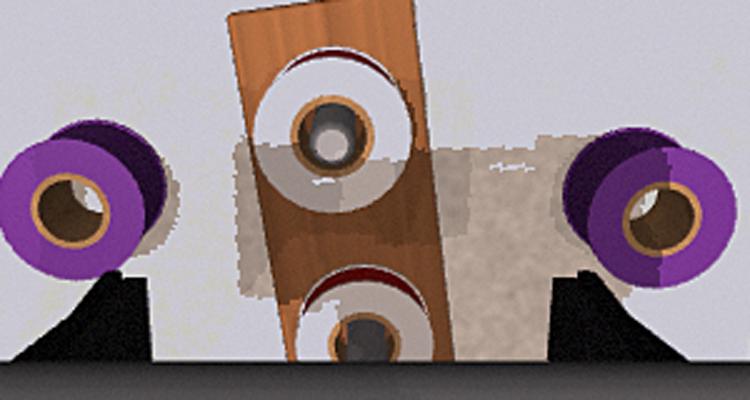

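Call:
apply_moves([
  [0.08,-0.043,0.23,0,0,0,0.9],
  [0.08,-0.043,0.46,0,0,0,0.9],
  [0.08,-0.043,0.46,0,0,0,0.9],
  [0.08,-0.043,0.46,0,0,0,0.9],
])

```text
time_s: 6.25
tool_pos: [0.4523, 0.3941, 0.111]
tool_rot: [-180.0, 0.1, 79.8]
force: [0.3, -0.1, 0.6]
grip_width: 0.0789
grasp_force: 0.0
```

Run:
```python
from h import *
K,im=snap('w4'); im=im[:,:,::-1]
m=((im.min(2)>110)&(im.max(2).astype(int)-im.min(2)<45)).astype(np.uint8)
cv2.imwrite('pics/w4c.png',cv2.resize(im[110:290,200:440],None,fx=3,fy=3))
print('pred',proj(K,[[.4512,.3955,.054],[.4513,.3927,.07],[.482,.3955,.054]]))
```

```text
t 6.3 [0.4529 0.3954 0.1126] [ 1.7989e+02 -9.0000e-02  7.9780e+01] cam [0.466 0.47  0.273]
pred [[317.07023401 215.14955544]
 [317.82498197 226.85594811]
 [359.71882366 207.8386678 ]]
```

View pics/w4c.png

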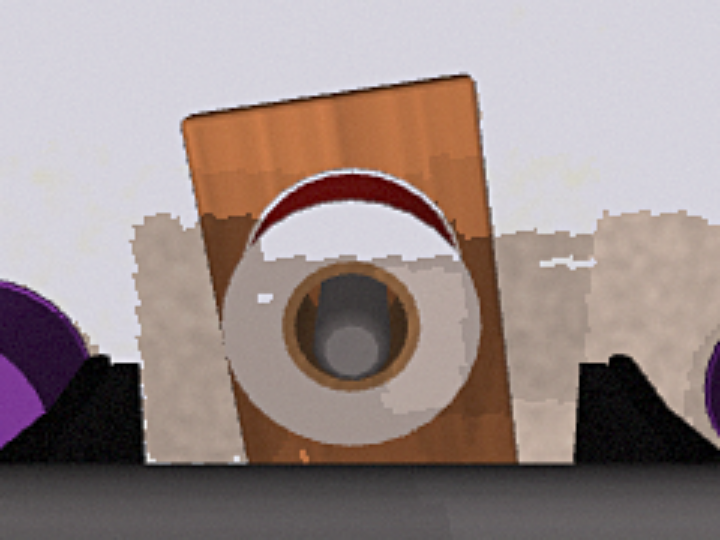

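Reel and post land within 2 mm of the predictions. I go down and grip.

Call:
apply_moves([
  [-0.01,-0.01,0.15,0,0,0,0.9],
  [-0.01,-0.01,0.3,0,0,0,0.9],
  [-0.01,-0.01,0.4,0,0,0,0.9],
  [-0.01,-0.01,0.46,0,0,0,0.9],
  [-0.01,-0.01,0.46,0,0,0,0.9],
  [-0.01,-0.01,0.46,0,0,0,0.5],
  [-0.01,-0.01,0.46,0,0,0,0.5],
  [-0.01,-0.01,0.46,0,0,0,0.5],
  [-0.01,-0.01,0.46,0,0,0,0.5],
  [-0.01,-0.01,0.46,0,0,0,0.5],
], grip_force=20)

```text
time_s: 7.3
tool_pos: [0.4497, 0.3947, 0.0199]
tool_rot: [179.9, -0.1, 79.9]
force: [-0.2, -0.8, 6.2]
grip_width: 0.0611
grasp_force: 19.8
```

Call:
apply_moves([
  [0,0,-0.08,0,0,0,0.5],
  [0,0,-0.2,0,0,0,0.5],
  [0,0,-0.35,0,0,0,0.5],
  [0,0,-0.55,0,0,0,0.5],
  [0,0,-0.7,0,0,0,0.5],
  [0,0,-0.7,0,0,0,0.5],
  [0,0,-0.7,0,0,0,0.5],
])

```text
time_s: 8.0
tool_pos: [0.4486, 0.394, 0.1591]
tool_rot: [180.0, -0.0, 79.9]
force: [-0.1, -0.1, -2.2]
grip_width: 0.061
grasp_force: 19.8
```

Run:
```python
from h import *
K,im=snap('w5'); o=env.get_obs(); print(o['grip_width'],o['force'],o['grasp_force'],o['qpos'])
go([.526,.202,.16],115); go([.602,.0095,.16],149)
d=R.from_euler('xyz',o['tool_rot'],degrees=True); c=o['tool_pos']
# reel expected relative to the tool: bottom 8 mm below TCP, so top 34 mm above
print('pred top centre',proj(K,c+[0,0,.034]), 'bottom',proj(K,c-[0,0,.008]))
cv2.imwrite('pics/w5c.png',cv2.resize(im[150:350,200:440,::-1],None,fx=3,fy=3))
```

```text
t 8.05 [0.4482 0.3933 0.1578] [-1.7996e+02  9.0000e-02  7.9920e+01] cam [0.462 0.47  0.322]
0.06133935453354842 [-0.52545072  0.1542229  -1.82385366] 19.79679100069916 [ -2.76736491  21.31910805 -50.42009694  94.47582525  17.10029415
  72.41880329 -66.59837412]
shift [-0.874  0.551 -0.01 ] turn [-0.001  0.001 -0.408]
shift [-1.755  1.093 -0.009] turn [-0.001  0.001 -0.804]
pred top centre [[318.10988528 284.43304429]] bottom [[318.25028673 245.52536022]]
```

View pics/w5c.png

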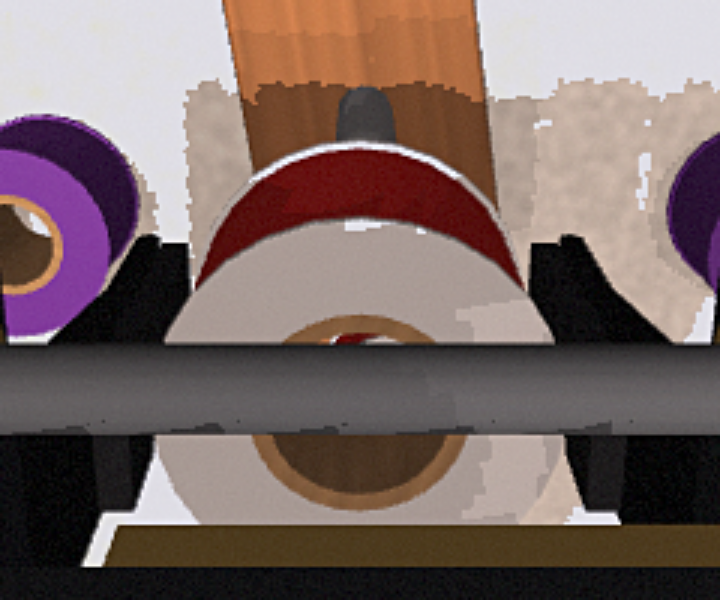

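The reel is held about 1 mm toward tool -x of centre, which is fine. I carry it over to the dispenser.

Call:
apply_moves([
  [-0.12,0.08,0,0,0,-0.04,0.5],
  [-0.3,0.19,0,0,0,-0.1,0.5],
  [-0.5,0.31,0,0,0,-0.18,0.5],
  [-0.7,0.44,0,0,0,-0.27,0.5],
  [-0.88,0.55,0,0,0,-0.35,0.5],
  [-0.98,0.61,0,0,0,-0.4,0.5],
])

```text
time_s: 8.65
tool_pos: [0.5349, 0.1739, 0.1562]
tool_rot: [-179.7, 0.1, 114.2]
force: [1.1, -0.6, -1.7]
grip_width: 0.0612
grasp_force: 19.8
```

Call:
apply_moves([
  [-0.18,0,0,0,0,-0.08,0.5],
  [-0.36,-0.01,0,0,0,-0.17,0.5],
  [-0.55,-0.02,0,0,0,-0.26,0.5],
  [-0.73,-0.03,0,0,0,-0.34,0.5],
  [-0.86,-0.04,0,0,0,-0.4,0.5],
  [-0.908,-0.04,0,0,0,-0.4,0.5],
  [-0.908,-0.04,0,0,0,-0.4,0.5],
])

```text
time_s: 9.35
tool_pos: [0.6013, 0.0095, 0.1569]
tool_rot: [-180.0, -0.2, 148.4]
force: [-0.2, 0.8, -1.2]
grip_width: 0.0612
grasp_force: 19.8
```

Run:
```python
from h import *
K,im=snap('w6'); o=env.get_obs(); print(o['grip_width'],o['force'],o['qpos'][6])
x=R.from_euler('xyz',o['tool_rot'],degrees=True).as_matrix()[:,0]
print('TCP target with 1.3mm offset',np.array([.602,.0095])+.0013*x[:2]); go(np.r_[np.array([.602,.0095])+.0013*x[:2],.16],149)
print(proj(K,[[.602,.0095,.08],[.602,.0095,.016],[.602+.035*x[0],.0095+.035*x[1],.016]]))
cv2.imwrite('pics/w6c.png',cv2.resize(im[130:330,200:440,::-1],None,fx=3,fy=3))
```

```text
t 9.4 [0.601  0.0118 0.1575] [ 1.8000e+02 -1.6000e-01  1.4857e+02] cam [0.539 0.051 0.32 ]
0.06102066960159867 [-0.30094245  0.45101452 -1.70365123] 40.58085318796554
TCP target with 1.3mm offset [0.6008907  0.01017782]
shift [-0.004 -0.007 -0.013] turn [ 0.    -0.002 -0.005]
[[316.39789075 206.60291303]
 [316.98896806 186.66779525]
 [316.79044446 150.32246831]]
```

View pics/w6c.png

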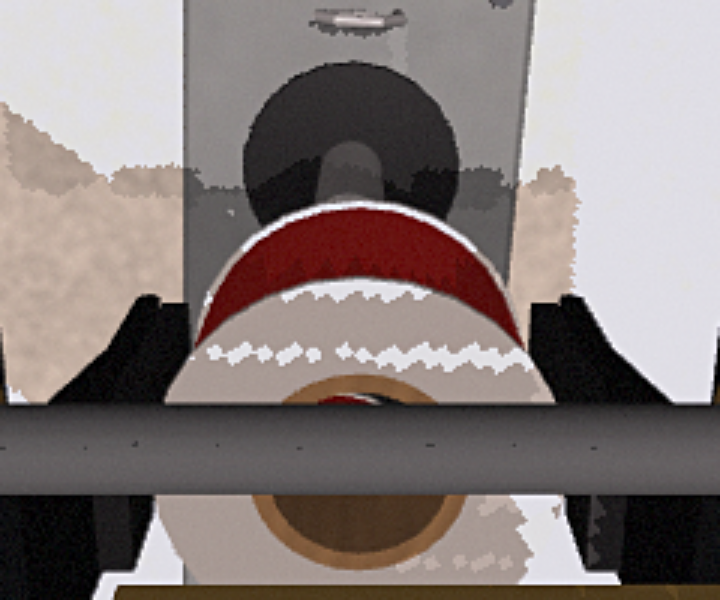

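The platter edge matches its prediction within 1 px. I lower the reel over the post.

Call:
apply_moves([
  [-0.005,-0.005,0.15,0,0,0,0.5],
  [-0.005,-0.005,0.28,0,0,0,0.5],
  [-0.005,-0.005,0.32,0,0,0,0.5],
  [-0.005,-0.005,0.36,0,0,0,0.5],
  [-0.005,-0.005,0.4,0,0,0,0.5],
  [-0.005,-0.005,0.44,0,0,0,0.5],
  [-0.005,-0.005,0.44,0,0,0,0.5],
])

```text
time_s: 10.1
tool_pos: [0.6052, 0.0093, 0.076]
tool_rot: [-180.0, 0.4, 148.7]
force: [-4.3, -3.7, 19.5]
grip_width: 0.0603
grasp_force: 20.0
```

Contact came too early: the post top is catching the reel's rim. I back up and look.

Call:
apply_moves([
  [0,0,-0.1,0,0,0,0.5],
  [0,0,-0.3,0,0,0,0.5],
  [0,0,-0.3,0,0,0,0.5],
  [0,0,-0.3,0,0,0,0.5],
])

```text
time_s: 10.5
tool_pos: [0.6034, 0.0106, 0.1325]
tool_rot: [179.9, 0.2, 148.7]
force: [0.0, 0.1, -1.5]
grip_width: 0.0603
grasp_force: 20.0
```

Run:
```python
from h import *
K,im=snap('w7'); o=env.get_obs(); print(o['grip_width'],o['force'])
c=o['tool_pos'];x=R.from_euler('xyz',o['tool_rot'],degrees=True).as_matrix()[:,0]
print('mouth',proj(K,[.602,.0095,.08]),'platter',proj(K,[.602,.0095,.016]))
print('top centre',proj(K,c+[0,0,.034]),'bottom front',proj(K,c-[0,0,.008]+.031*x))
a=cv2.imread('pics/w5.png')[150:390,200:440]; b=im[150:390,200:440,::-1]
cv2.imwrite('pics/w7c.png',cv2.resize(np.hstack([a,b]),(800,400)))
s=viewer.read_camera('side'); Ks=cam('side'); print(proj(Ks,[[.602,.0095,.08],c]))
```

```text
t 10.55 [0.6024 0.0102 0.131 ] [1.8000e+02 6.0000e-02 1.4871e+02] cam [0.54  0.052 0.295]
0.06038009605275261 [-0.46788066 -1.27572487 -2.10432334]
mouth [[313.08455861 214.99937885]] platter [[314.2654654  191.18976567]]
top centre [[311.65399761 277.64652522]] bottom front [[312.86815191 187.32292764]]
[[339.23430311 203.44579342]
 [339.92874737 184.66852644]]
```

View pics/w7c.png

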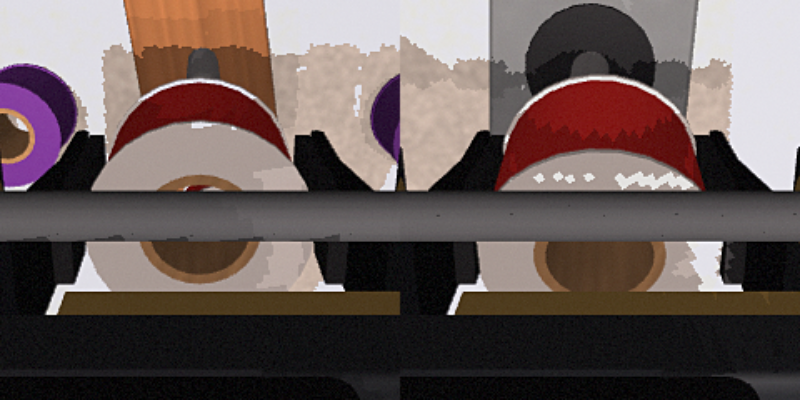

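The right half shows the reel tilted in the grip, with its top tipped back. I measure the tilt from the pixels.

Run:
```python
from h import *
from scipy.optimize import least_squares
def cls(p):
    b,g,r=map(int,p)
    if r>60 and g<40 and b<40 and r>2*g:return 'R'
    if r-b>25 and r>70:return 'o'
    if r-b>12:return 'b'
    if min(r,g,b)>130:return 'W'
    return 'k'
for n in('w5','w6','w7'):
    im=cv2.medianBlur(cv2.imread(f'pics/{n}.png'),3); s=''.join(cls(im[r,319]) for r in range(185,350))
    out=[];st=185
    for i in range(1,len(s)+1):
        if i==len(s) or s[i]!=s[i-1]: out.append(f'{s[i-1]}{st}-{184+i}'); st=185+i
    print(n,' '.join(out))
    # silhouette of red at each row
    red=np.array([[cls(im[r,c])=='R' for c in range(200,440)] for r in range(190,290)])
    for r in range(0,100,8):
        w=np.where(red[r])[0]
        if len(w)>3: print('  row',190+r,200+w[0],200+w[-1],end=';')
    print()
```

```text
w5 k185-196 W197-198 o199-199 R200-221 b222-222 W223-226 b227-254 o255-260 R261-263 b264-264 k265-294 b295-297 o298-320 b321-324 o325-338 k339-349
  row 206 294 344;  row 214 282 356;  row 222 276 362;  row 230 271 367;  row 238 268 371;  row 262 313 322;
w6 k185-196 W197-198 o199-199 R200-221 k222-222 W223-226 b227-246 W247-249 b250-253 o254-261 k262-262 R263-263 b264-264 k265-294 b295-296 o297-320 b321-324 o325-338 k339-349
  row 206 293 345;  row 214 282 356;  row 222 275 363;  row 230 271 367;  row 238 268 370;  row 262 311 316;
w7 k185-194 b195-195 W196-197 o198-198 R199-238 o239-239 k240-240 b241-263 k264-294 o295-338 k339-349
  row 206 289 349;  row 214 278 361;  row 222 271 367;  row 230 267 371;  row 238 264 374;  row 246 262 377;  row 254 259 379;  row 262 257 382;
```

```bash
cat > fit.py <<'E'
from h import *
from scipy.optimize import least_squares
T={'w3':([.4568,.3781,.2023],[180,.05,79.96]),'w4':([.4529,.3954,.1126],[179.89,-.09,79.78]),'w5':([.4482,.3933,.1578],[-179.96,.09,79.92]),'w6':([.601,.0118,.1575],[180,-.16,148.57]),'w7':([.6024,.0102,.131],[180,.06,148.71]),'w2':([.6131,.0001,.2524],[-179.99,.02,79.76]),'w1':([.4753,-.3185,.2225],[179.94,.03,-11.27])}
def camtool():
    ps=[];rs=[]
    for n,(p,e) in T.items():
        K=np.load(f'pics/{n}.npz');M=R.from_euler('xyz',e,degrees=True).as_matrix(); ps.append(M.T@(K['p']-p)); rs.append(M.T@K['R'])
    return dict(f=K['f'],c=K['c'],p=np.mean(ps,0),R=R.from_matrix(rs).mean().as_matrix()),np.std(ps,0)
K,sd=camtool()
def fit(obs):
    # reel in tool frame: x offset, z of lower face below TCP (tool +z), pitch
    def pts(v,P):
        P=np.array(P); c,s=np.cos(v[2]),np.sin(v[2]); x=P[:,0]*c-P[:,1]*s; h=P[:,0]*s+P[:,1]*c
        return np.c_[v[0]+x,0*x,v[1]-h]
    P=[o[0] for o in obs];r=[o[1] for o in obs]
    s=least_squares(lambda v:proj(K,pts(v,P))[:,1]-r,[0,.008,0]); return s.x*[1e3,1e3,57.3],s.fun
if __name__=='__main__':
    print(K['p'],sd,np.degrees(np.arctan2(-K['R'][0,2],-K['R'][2,2])))
    print('w5',fit([((.031,0),196.7),((.031,.042),222.3),((.0135,.042),261),((-.0135,.042),320.5)]))
    print('w7',fit([((.031,0),195.2),((.031,.042),239.3)])[0],'(2 obs, unreliable)')
    for t in range(0,16,3):
        t=np.radians(t); s=least_squares(lambda v:proj(K,[[v[0]+.031*np.cos(t),0,v[1]-.031*np.sin(t)],[v[0]+.031*np.cos(t)-.042*np.sin(t),0,v[1]-.031*np.sin(t)-.042*np.cos(t)]])[:,1]-[195.2,239.3],[0,.008]); print(np.degrees(t),s.x)
E
python3 fit.py
```

```text
[ 0.07622565 -0.00022413 -0.16256153] [0.00158565 0.00213009 0.00102621] -15.790463365775162
w5 (array([-1.28910869, -0.00305431, -2.2602881 ]), array([ 0.10621108, -0.73957027,  1.12003797, -0.46119861]))
w7 [ 10.55537912 -37.56314068   1.15410197] (2 obs, unreliable)
0.0 [ 0.01209007 -0.0437145 ]
3.0000000000000004 [ 0.0081561  -0.02782979]
6.000000000000001 [ 0.0044087  -0.01231438]
9.0 [0.00085815 0.00278922]
12.000000000000002 [-0.00248583  0.01743961]
14.999999999999998 [-0.00561406  0.03159662]
```

```bash
cat >> fit.py <<'E'
def reelfit(name,c0=283,c1=356,dr=3):
    im=cv2.medianBlur(cv2.imread(f'pics/{name}.png'),3).astype(int); b,g,r=im[...,0],im[...,1],im[...,2]
    red=(r>60)&(g<45)&(b<45)&(r>2*g); red[:190]=0; red[262:]=0
    red=cv2.morphologyEx(red.astype(np.uint8),cv2.MORPH_OPEN,np.ones((3,3)))
    cols=np.arange(c0,c1,4); ob=[]
    for c in cols:
        w=np.where(red[:,c])[0]
        if len(w)<4: continue
        w=w[:np.argmax(np.r_[np.diff(w)>3,True])+1]
        ob.append((c,w[0]-dr,w[-1]+1))
    ob=np.array(ob,float); th=np.linspace(-1.4,1.4,200)
    def res(v):
        Rr=R.from_euler('xyz',[v[4],v[2],0]).as_matrix(); out=[]
        for h,k in((0,1),(.042,2)):
            P=np.c_[.031*np.cos(th),.031*np.sin(th),0*th-h]@Rr.T+[v[0],v[3],v[1]]
            q=proj(K,P); i=np.argsort(q[:,0]); out.append(np.interp(ob[:,0],q[i,0],q[i,1])-ob[:,k])
        return np.concatenate(out)
    best=least_squares(res,[0,.004,0,0,0],loss='soft_l1'); v=best.x
    print(name,'x %.1f y %.1f z %.1f mm pitch %.1f roll %.1f'%(v[0]*1e3,v[3]*1e3,v[1]*1e3,v[2]*57.3,v[4]*57.3),'rms %.2f'%np.sqrt(np.mean(res(v)**2)))
    for z in(-.012,-.006,0,.008):
        s=least_squares(lambda u:res([u[0],z,u[1],u[2],u[3]]),[0,0,0,0],loss='soft_l1');print('   z=%.0f x %.1f pitch %.1f rms %.2f'%(z*1e3,s.x[0]*1e3,s.x[1]*57.3,np.sqrt(np.mean(s.fun**2))))
    return v
E
python3 - <<'E'
from fit import *
for n in('w5','w6','w7'): reelfit(n)
E
```

```text
w5 x -4.6 y -0.3 z 11.9 mm pitch -0.8 roll 0.2 rms 0.30
   z=-12 x 1.5 pitch -3.5 rms 0.67
   z=-6 x -0.0 pitch -2.9 rms 0.54
   z=0 x -1.6 pitch -2.2 rms 0.43
   z=8 x -3.6 pitch -1.3 rms 0.32
w6 x -4.3 y -0.4 z 11.2 mm pitch -0.8 roll 0.1 rms 0.30
   z=-12 x 1.7 pitch -3.4 rms 0.65
   z=-6 x 0.1 pitch -2.8 rms 0.53
   z=0 x -1.4 pitch -2.1 rms 0.41
   z=8 x -3.5 pitch -1.2 rms 0.32
w7 x 1.3 y -0.3 z -1.1 mm pitch 7.6 roll -0.2 rms 0.28
   z=-12 x 3.8 pitch 5.5 rms 0.35
   z=-6 x 2.4 pitch 6.7 rms 0.29
   z=0 x 1.1 pitch 7.9 rms 0.28
   z=8 x -0.7 pitch 9.5 rms 0.33
```

```bash
cat >> fit.py <<'E'
def platter(im,Kt,h,c0=285,c1=346):
    "centre of the platter in the tool frame (tool level), h = platter top below TCP"
    g=cv2.medianBlur(cv2.cvtColor(im,cv2.COLOR_RGB2GRAY),3); ob=[]
    for c in range(c0,c1,3):
        col=g[125:195,c].astype(int); d=col[4:]-col[:-4]; i=np.argmin(d); ob.append((c,125+i+2.5,d[i]))
    ob=np.array(ob); th=np.linspace(-1.5,1.5,300)
    def res(v):
        q=proj(Kt,np.c_[v[0]+.035*np.cos(th),v[1]+.035*np.sin(th),0*th+h]); i=np.argsort(q[:,0]); return np.interp(ob[:,0],q[i,0],q[i,1])-ob[:,1]
    s=least_squares(res,[0,0],loss='soft_l1'); return s.x*1e3,np.median(abs(s.fun)),np.median(ob[:,2])
E
python3 - <<'E'
from fit import *
P=[];Q=[]
for i in range(6):
    Kc=cam('wrist');im=viewer.read_camera('wrist');o=env.get_obs()
    M=R.from_euler('xyz',o['tool_rot'],degrees=True).as_matrix()
    P.append(o['tool_pos']);Q.append(M.T@(Kc['p']-o['tool_pos']))
p=np.mean(P,0);print('tool',p,np.std(P,0),o['tool_rot'],'camtool',np.mean(Q,0),np.std(Q,0))
cv2.imwrite('pics/w8.png',im[:,:,::-1])
print(platter(im,K,p[2]-.016), 'from world est', M.T@(np.array([.602,.0095,.016])-p))
reelfit('w8')
E
```

```text
tool [0.60161315 0.00955799 0.12955358] [1.47735076e-04 6.63021572e-05 1.48094505e-04] [-1.79972065e+02 -6.57343093e-02  1.48674129e+02] camtool [ 0.07531532  0.00256338 -0.16258093] [3.09298202e-05 8.59497474e-05 1.95843437e-04]
(array([ 0.24040484, -2.82629202]), np.float64(0.4853188927801284), np.float64(-100.0)) from world est [-0.00049089  0.00020696  0.11355301]
w8 x 0.7 y -0.3 z 1.6 mm pitch 8.2 roll -0.0 rms 0.29
   z=-12 x 3.8 pitch 5.5 rms 0.38
   z=-6 x 2.4 pitch 6.7 rms 0.32
   z=0 x 1.1 pitch 7.9 rms 0.29
   z=8 x -0.7 pitch 9.5 rms 0.31
```

Seen from the same picture, the post lies (−0.8, −2.5) mm from the reel in tool axes, and the reel is pitched 8°. I level the reel by tilting the tool, shift it, and descend carefully.

Call:
apply_moves([
  [-0.003,-0.0125,0,0,-0.093,0,0.5],
  [-0.003,-0.0125,0.1,0,-0.093,0,0.5],
  [-0.003,-0.0125,0.2,0,-0.093,0,0.5],
  [-0.003,-0.0125,0.23,0,-0.093,0,0.5],
  [-0.003,-0.0125,0.26,0,-0.093,0,0.5],
  [-0.003,-0.0125,0.29,0,-0.093,0,0.5],
  [-0.003,-0.0125,0.31,0,-0.093,0,0.5],
  [-0.003,-0.0125,0.31,0,-0.093,0,0.5],
])

```text
time_s: 11.7
tool_pos: [0.6016, 0.0069, 0.0683]
tool_rot: [180.0, 8.0, 148.7]
force: [0.9, 0.3, -1.5]
grip_width: 0.0604
grasp_force: 20.0
```

The reel is threaded on the post, with force at normal. I lower it further along world vertical.

Call:
apply_moves([
  [0.007,0,0.05,0,0,0,0.5],
  [0.014,0,0.1,0,0,0,0.5],
  [0.021,0,0.15,0,0,0,0.5],
  [0.028,0,0.2,0,0,0,0.5],
  [0.031,0,0.22,0,0,0,0.5],
  [0.031,0,0.22,0,0,0,0.5],
])

```text
time_s: 12.3
tool_pos: [0.6008, 0.0071, 0.023]
tool_rot: [-180.0, 7.9, 148.7]
force: [0.8, -0.3, -2.0]
grip_width: 0.0603
grasp_force: 20.0
```

Call:
apply_moves([
  [0,0,0,0,0,0,0.95],
  [0,0,0,0,0,0,0.95],
  [0,0,0,0,0,0,0.95],
  [0,0,0,0,0,0,0.95],
  [-0.014,0,-0.1,0,0,0,0.95],
  [-0.035,0,-0.25,0,0,0,0.95],
  [-0.063,0,-0.45,0,0.05,0,0.95],
  [-0.09,0,-0.65,0,0.093,0,0.95],
  [-0.09,0,-0.65,0,0.093,0,0.95],
  [-0.09,0,-0.65,0,0.093,0,0.95],
  [-0.09,0,-0.65,0,0.093,0,0.95],
])

```text
time_s: 13.4
tool_pos: [0.6003, 0.0073, 0.1543]
tool_rot: [-179.9, -0.1, 148.7]
force: [0.4, -0.4, -0.4]
grip_width: 0.0824
grasp_force: 0.0
```

```bash
cat >> fit.py <<'E'
def settle(name,n=3):
    "settled look: tool pose, camera with the tool-frame bias removed"
    for i in range(n): im=viewer.read_camera('wrist')
    o=env.get_obs(); M=R.from_euler('xyz',o['tool_rot'],degrees=True).as_matrix()
    cv2.imwrite(f'pics/{name}.png',im[:,:,::-1]); Kc=cam('wrist')
    Kw=dict(f=K['f'],c=K['c'],p=o['tool_pos']+M@[.0753,0,-.1626],R=Kc['R'])
    print('t %.2f'%o['time_s'],np.round(o['tool_pos'],4),np.round(o['tool_rot'],2),'camtool',np.round(M.T@(Kc['p']-o['tool_pos']),4))
    return o,M,Kw,im
E
python3 - <<'E'
from fit import *
o,M,Kw,im=settle('w9')
print('pred mouth',proj(Kw,[.6006,.0073,.08]),'reel top',proj(Kw,[.6006,.0073,.058]))
g=cv2.medianBlur(im,3).astype(int); s=g.sum(2)//3
u=proj(Kw,[.6006,.0073,.058])[0].round().astype(int)
print('row profile',''.join('%4d'%s[u[1],c] for c in range(u[0]-60,u[0]+62,3)))
print('col profile',''.join('%4d'%s[r,u[0]] for r in range(u[1]-75,min(u[1]+60,262),3)), u)
for d in masks_of('wrist','wide_reel'): print(d['conf'],d['location'],d['pixels'].sum(),[ (a.min(),a.max()) for a in np.where(d['pixels'])])
E
```

```text
t 13.55 [0.6001 0.0074 0.1541] [-1.7992e+02 -9.0000e-02  1.4872e+02] camtool [ 0.0752  0.0025 -0.1625]
pred mouth [[319.46459807 207.45118609]] reel top [[319.47602353 199.40413969]]
row profile  158 162  83  93  87  85  86  85 122 144 143 144 143 146  81  58  47  97 131  49  55  53 114 128  49  44  83 118 144 142 144 144 143  77  75  75  74  76  70 164 163
col profile  131 129 129 127 177  79 133 131 131  38 154  32  46 216 211 211 211 211 213 129  64  66  66  65 145  55  56  59  71  68  66  80 153 163 165 164 166  83  83  84  86  84  84  84  69 [319 199]
0.63 [321.3, 183.1] 3765 [(np.int64(154), np.int64(232)), (np.int64(284), np.int64(357))]
0.57 [624.4, 1.7] 248 [(np.int64(0), np.int64(8)), (np.int64(605), np.int64(639))]
```

Run:
```python
from fit import *
im=cv2.imread('pics/w9.png'); o=env.get_obs(); M=R.from_euler('xyz',o['tool_rot'],degrees=True).as_matrix()
Kw=dict(f=K['f'],c=K['c'],p=o['tool_pos']+M@[.0753,0,-.1626],R=cam('wrist')['R'])
g=cv2.medianBlur(im,3).astype(int)
m=((g.min(2)>115)&(g.max(2)-g.min(2)<40)).astype(np.uint8); m[:158]=0;m[238:]=0;m[:,:280]=0;m[:,362:]=0
c=np.vstack(cv2.findContours(m,cv2.RETR_EXTERNAL,cv2.CHAIN_APPROX_NONE)[0])
print('ellipse',cv2.fitEllipse(cv2.convexHull(c)),cv2.boundingRect(c))
t=np.linspace(0,6.28,100)
for h in(.058,.065,.075):
    q=proj(Kw,np.c_[.6006+.031*np.cos(t),.0073+.031*np.sin(t),0*t+h]);print(h,q.min(0),q.max(0),np.ptp(q,0),(q.min(0)+q.max(0))/2)
s=g.sum(2)//3
for r in range(196,222,2): print(r,''.join('%4d'%v for v in s[r,302:338,]))
```

```text
ellipse ((320.1984558105469, 175.94712829589844), (83.91178894042969, 127.1893539428711), 173.12596130371094) (280, 158, 82, 80)
0.058 [282.02026999 162.17668474] [356.60741257 233.8259593 ] [74.58714258 71.64927455] [319.31384128 198.00132202]
0.065 [281.0579332  163.69207221] [357.55892298 237.02611622] [76.50098978 73.33404401] [319.30842809 200.35909421]
0.075 [279.59425799 166.00152539] [359.00617211 241.88353014] [79.41191411 75.88200475] [319.30021505 203.94252777]
196  135 135 109  38  38  44  55  56  55  56  59  74 113 150 148 146 145 145 149 150 149 145 124  86  65  64  64  63  59  49  46  46  45  46  55  88
198   80  82  58  39  39  44  56  58  71 129 150 154 154 123  65  58  58  61  64  65  72 108 144 145 144 128  84  63  51  48  45  44  44  44  44  84
200   81  81  63  40  39  48  65  92  97 103  97  65  57  49  57  55  55  54  54  54  53  53  53  58  70  98  98  86  52  49  47  48  44  44  47  83
202   85  85  85  40  40  55  95  96  87  56  50  49  55  57  57  58  57  56  57  57  58  57  57  56  58  62  72  85  84  65  48  47  47  48  81  83
204   86  85  85  78  66  8
[... 613 characters left out ...]
  65  68  77  76  72  60  58  61  68  68  67  67  74  85  85  90  96 108 117 114  93  94 138 144 144 143
214  144 144 145 145 146 146 125  90  82  73  72  70  70  68  67  66  66  66  65  65  65  73  77  81  78  81  87  95 111 126 144 145 144 145 163 144
216  165 165 165 163 165 165 166 166 125  89  87  78  74  74  73  74  75  75  74  75  76  77  78  89  90  90 114 169 169 166 165 163 163 163 164 163
218  164 165 164 164 164 164 165 165 166 165 147 106  95  95  83  82  82  84  84  84  84  91 112 125 131 165 165 165 162 162 162 163 166 163 163 162
220  164 164 164 164 164 164 164 164 164 164 165 166 165 165 165 164 153 153 167 168 165 165 166 166 164 164 165 214 214 169 172 213 213 213 213 211
```

The reel is flat on the platter and the post mouth sits where predicted. Next I go back to the tool block for the pin.

Call:
apply_moves([
  [0,0,-0.1,0,0,0.09,0.6],
  [-0.03,-0.17,-0.23,0,0,0.2,0.6],
  [-0.06,-0.34,-0.23,0,0,0.3,0.6],
  [-0.1,-0.51,-0.23,0,0,0.4,0.6],
  [-0.13,-0.68,-0.23,0,0,0.5,0.6],
  [-0.16,-0.85,-0.23,0,0,0.6,0.6],
  [-0.16,-0.85,-0.23,0,0,0.7,0.6],
  [-0.16,-0.85,-0.23,0,0,0.8,0.6],
  [-0.16,-0.85,-0.23,0,0,0.9,0.6],
  [-0.16,-0.85,-0.23,0,0,0.906,0.6],
  [-0.16,-0.85,-0.23,0,0,0.906,0.6],
])

```text
time_s: 14.7
tool_pos: [0.54, -0.1544, 0.201]
tool_rot: [-180.0, 0.0, 71.0]
force: [0.3, -0.3, -0.4]
grip_width: 0.0526
grasp_force: 0.0
```

Call:
apply_moves([
  [-0.1,0,0,0,0,0.1,0.6],
  [-0.25,0,0,0,0,0.2,0.6],
  [-0.4,-0.01,0,0,0,0.3,0.6],
  [-0.55,-0.01,0,0,0,0.4,0.6],
  [-0.7,-0.02,0,0,0,0.5,0.6],
  [-0.864,-0.022,0,0,0,0.6,0.6],
  [-0.864,-0.022,0,0,0,0.7,0.6],
  [-0.864,-0.022,0,0,0,0.8,0.6],
  [-0.864,-0.022,0,0,0,0.9,0.6],
  [-0.864,-0.022,0,0,0,0.906,0.6],
  [-0.864,-0.022,0,0,0,0.906,0.6],
])

```text
time_s: 15.8
tool_pos: [0.4793, -0.3162, 0.2012]
tool_rot: [-180.0, 0.0, -6.8]
force: [-0.3, 0.4, -0.9]
grip_width: 0.0525
grasp_force: 0.0
```

Run:
```python
from fit import *
o,M,Kw,im=settle('w10',4)
g=cv2.medianBlur(im,3).astype(int).max(2)
u=proj(Kw,[.4786,-.3157,.096])[0].round().astype(int); print('guess px',u)
d=(g<48).astype(np.uint8); d=cv2.morphologyEx(d,cv2.MORPH_OPEN,np.ones((3,3)))
n,L,S,C=cv2.connectedComponentsWithStats(d)
for i in range(1,n):
    if 100<S[i,4]<4000: print(S[i],np.round(C[i],1),np.round(at(Kw,C[i],.096)[:2],4))
for x in masks_of('wrist','pin'): print(x['conf'],x['location'],at(Kw,x['location'],.09)[:2])
go([.4786,-.3157,.12],-7); print(np.round(o['qpos'],1))
```

```text
t 16.00 [ 0.4793 -0.3163  0.2013] [179.99   0.    -6.93] camtool [ 0.0748 -0.0026 -0.1625]
guess px [319 197]
[ 12   0  46  33 368] [41.9 19.8] [ 0.6396 -0.1277]
[  0  65  30  67 563] [18.1 97.7] [ 0.5884 -0.0895]
[ 302  176   35   38 1039] [318.8 194.3] [ 0.481  -0.3159]
[ 207  229  226   41 3589] [319.8 254.7] [ 0.4248 -0.31  ]
0.71 [319.0, 195.6] [ 0.4782268  -0.31575368]
shift [-0.004 -0.003  0.407] turn [0. 0. 0.]
[ 54.5  11.6 -27.   95.1   5.4  74.5 -70.4]
```

The knob is at (0.4787, −0.3158) and the tool is practically above it. I descend and grip.

Call:
apply_moves([
  [-0.003,-0.003,0.2,0,0,0,0.6],
  [-0.003,-0.003,0.4,0,0,0,0.6],
  [-0.003,-0.003,0.55,0,0,0,0.6],
  [-0.003,-0.003,0.65,0,0,0,0.6],
  [-0.003,-0.003,0.69,0,0,0,0.6],
  [-0.003,-0.003,0.69,0,0,0,0.6],
  [-0.003,-0.003,0.69,0,0,0,0.6],
  [-0.003,-0.003,0.69,0,0,0,0.25],
  [-0.003,-0.003,0.69,0,0,0,0.25],
  [-0.003,-0.003,0.69,0,0,0,0.25],
  [-0.003,-0.003,0.69,0,0,0,0.25],
  [-0.003,-0.003,0.69,0,0,0,0.25],
  [-0.003,-0.003,0.69,0,0,0,0.25],
], grip_force=40)

```text
time_s: 17.35
tool_pos: [0.479, -0.3159, 0.0638]
tool_rot: [180.0, -0.0, -7.1]
force: [0.2, -0.7, 3.3]
grip_width: 0.0291
grasp_force: 40.0
```

Call:
apply_moves([
  [0,0,-0.06,0,0,0,0.25],
  [0,0,-0.15,0,0,0,0.25],
  [0,0,-0.3,0,0,0,0.25],
  [0,0,-0.5,0,0,0,0.25],
  [0,0,-0.7,0,0,0,0.25],
  [0,0,-0.7,0,0,0,0.25],
  [0,0,-0.7,0,0,0,0.25],
])

```text
time_s: 18.05
tool_pos: [0.4791, -0.3159, 0.2048]
tool_rot: [179.9, -0.1, -7.1]
force: [-0.4, 0.7, -1.3]
grip_width: 0.029
grasp_force: 40.0
```

Run:
```python
from fit import *
o,M,Kw,im=settle('w11',3); print(o['grip_width'],o['force'])
Kt=dict(f=K['f'],c=K['c'],p=np.array([.075,0,-.1626]),R=M.T@Kw['R'])
print('pred tip',proj(Kt,[[0,0,.0535],[0,0,-.0045],[.004,0,.0535]]), 'knob front bottom',proj(Kt,[.015,0,-.0045]))
s=cv2.medianBlur(im,3).astype(int).sum(2)//3
for r in range(190,262,4): print(r,''.join('%4d'%v for v in s[r,296:344:2]))
go([.54,-.154,.204],20); go([.6006,.0073,.204],40)
```

```text
t 18.20 [ 0.4777 -0.3152  0.2019] [-1.7993e+02  1.5000e-01 -7.0600e+00] camtool [ 0.0748 -0.0026 -0.1626]
0.028844286119368706 [ 0.08349922 -0.18096949 -1.10147103]
pred tip [[319.52354928 215.80002033]
 [319.52799435 251.6209403 ]
 [319.52287878 210.39677956]] knob front bottom [[319.52470933 225.14837096]]
190  179 184 181 170 175 119 115 113 113 183 109 105 110 114 114 116 110 111 114 116 117 117 116 115
194  178 185 183 170 173 180 182 177 180 180 179 175 179 178 178 182 107 110 115 117 118 118 116 112
198  179 186 182 170 172 179 182 179 180 181 178 174 178 179 179 111 112 110 114 118 118 118 115 110
202  179 184 182 170 172 179 182 179 181 181 179 174 179 181 110 114 114 111 115 118 117 117 113 105
206  179 185 184 170 172 178 182 180 181 182 178 175 182 108 110 114 113 111 116 119 117 117 111 102
210  180 185 175 170 172 178 182 178 182 181 178 175 176 110 112 116 113 112 116 119 118 117 112 104
214  180 184 174 170 172 178 182 179 181 184 181 174  92 112 113 114 112 111 117 118 118 116 102 102
218  181 184 177 170 172 178 181 180 187  66  57  62  61  59  63 116 113 112 117 12
[... 441 characters left out ...]
8  10  11  11  11  10   7   9   8   9   8  10  10  11  11   7   8   8   6  62 112
242    1   4   8   8   9  11  10  10  10  11  11   9  10  13  11  10  10  11  11  10   6   8   7   2
246    9   8   5   7   6  12  10   9   8   8   6   7  10  10  17  13  12  10  10   7   6   8  10   9
250   10  11  13   9  11  11  12  10  10  12  11  10   8   6   7   9  11  10   9   9  14  13  11   8
254    6  12  15  11  13  14  13  16  17  17  16  17  18  17  18  19  16  16  15  10  10  10  10   7
258   12  15  16  16  16  17  16  16  20  21  24  23  22  22  24  20  20  20  18  17  17  16  14   8
shift [ 0.21  -0.838 -0.01 ] turn [-0.001  0.002 -0.315]
shift [ 0.412 -1.676 -0.01 ] turn [-0.002  0.001 -0.548]
```

Run:
```python
from fit import *
Kc=cam('wrist'); o=env.get_obs(); M=R.from_euler('xyz',o['tool_rot'],degrees=True).as_matrix()
Kt=dict(f=K['f'],c=K['c'],p=np.array([.075,0,-.1626]),R=M.T@Kc['R'])
t=np.linspace(0,2*np.pi,200)
def circ(x,y,z,r): return np.c_[x+r*np.cos(t),y+r*np.sin(t),0*t+z]
# w10: knob in tool frame, TCP z=.2013: knob top .096 -> +.1053, bottom .068 -> .1333
def f(v):
    q=np.vstack([proj(Kt,circ(v[0],v[1],.1053,.015)),proj(Kt,circ(v[0],v[1],.1333,.015))]); return np.r_[q.min(0)-[301.5,175.5],q.max(0)-[336.5,213.5]]
s=least_squares(f,[0,0]); print('w10 knob in tool',s.x*1e3,s.fun)
# w11: pin tip/knob, front edges at centre column
def g(v): return [proj(Kt,[[v[0]+.004,0,v[1]]])[0,1]-216.5,proj(Kt,[[v[0]+.015,0,v[1]-.058]])[0,1]-231.5]
print('w11 free z',least_squares(g,[0,.05]).x*1e3)
for z in(.05,.0535,.057): print(z,least_squares(lambda v:g([v[0],z]),[0]).x*1e3,least_squares(lambda v:g([v[0],z]),[0]).fun)
im=cv2.imread('pics/w11.png'); s=cv2.medianBlur(im,3).astype(int).sum(2)//3
print('tip col',s[210:220,314:326:2]); 
q=proj(Kt,np.vstack([circ(0,0,-.0045,.015)]));print(q.min(0),q.max(0))
for r in range(236,262,4):
    w=np.where(s[r,270:370]<30)[0]+270; print(r,w.min(),w.max())
```

```text
w10 knob in tool [-1.92701131 -0.44815359] [ 0.04284719 -1.19343863 -0.04289526  1.15740409]
w11 free z [-11.1037011   72.33615473]
0.05 [-2.54794246] [-1.02440834  0.7675067 ]
0.0535 [-3.89117041] [-0.84630909  0.6375752 ]
0.057 [-5.23337062] [-0.67529987  0.51144843]
tip col [[181 178 175 176 110 112]
 [181 179 177 178 109 112]
 [181 180 178 178 110 112]
 [182 181 178 115 111 112]
 [184 181 174  92 112 113]
 [185 107  58  59  87 113]
 [186  54  59  57  59 114]
 [146  54  62  60  59  86]
 [ 66  57  62  61  59  63]
 [ 58  58  62  61  60  62]]
[291.31684098 225.14837096] [347.74098726 276.87206761]
236 274 365
240 272 366
244 271 368
248 270 369
252 270 369
256 270 369
260 270 369
```

I carry the pin to just above the post, tip about 10 mm over the mouth, and compare tip with mouth in one picture.

Call:
apply_moves([
  [0.03,-0.1,0,0,0,-0.05,0.25],
  [0.07,-0.28,0,0,0,-0.12,0.25],
  [0.12,-0.48,0,0,0,-0.2,0.25],
  [0.17,-0.68,0,0,0,-0.28,0.25],
  [0.21,-0.838,0,0,0,-0.315,0.25],
  [0.21,-0.838,0,0,0,-0.315,0.25],
])

```text
time_s: 18.8
tool_pos: [0.542, -0.1474, 0.2023]
tool_rot: [-179.8, -0.0, 20.6]
force: [-0.8, 0.4, -0.6]
grip_width: 0.0292
grasp_force: 40.0
```

Call:
apply_moves([
  [0.1,-0.12,0,0,0,-0.05,0.25],
  [0.24,-0.28,0,0,0,-0.1,0.25],
  [0.38,-0.44,0,0,0,-0.17,0.25],
  [0.5,-0.58,0,0,0,-0.22,0.25],
  [0.575,-0.66,0,0,0,-0.233,0.25],
  [0.575,-0.66,0,0,0,-0.233,0.25],
  [0.575,-0.66,0.15,0,0,-0.233,0.25],
  [0.575,-0.66,0.29,0,0,-0.233,0.25],
  [0.575,-0.66,0.29,0,0,-0.233,0.25],
  [0.575,-0.66,0.29,0,0,-0.233,0.25],
])

```text
time_s: 19.8
tool_pos: [0.6032, 0.0073, 0.1448]
tool_rot: [-179.9, 0.1, 39.9]
force: [-0.3, 0.2, -1.4]
grip_width: 0.0291
grasp_force: 40.0
```

Run:
```python
from fit import *
o,M,Kw,im=settle('w12',4); print(o['force'],o['grip_width'],np.round(o['qpos'],0))
Kt=dict(f=K['f'],c=K['c'],p=np.array([.075,0,-.1626]),R=M.T@Kw['R'])
print('mouth pred',proj(Kw,[[.6006,.0073,.08]]),'pin tip front', proj(Kt,[[.001,0,.0535]]),'px/mm',np.diff(proj(Kt,[[0,0,.06],[.01,0,.06]])[:,1])/10)
s=cv2.medianBlur(im,3).astype(int).sum(2)//3
print('     '+''.join('%4d'%c for c in range(292,348,2)))
for r in range(180,236,2): print(r,''.join('%4d'%v for v in s[r,292:348:2]))
```

```text
t 20.00 [0.6048 0.0085 0.147 ] [ 1.7989e+02 -1.0000e-01  4.0000e+01] camtool [ 0.0766 -0.0016 -0.1625]
[-0.64318199  0.41068603 -1.3154026 ] 0.029104076034585456 [ 32.  21. -43.  94.  15.  71. -64.]
mouth pred [[316.7188574  215.48182035]] pin tip front [[319.25000961 214.40557254]] px/mm [-1.32726528]
      292 294 296 298 300 302 304 306 308 310 312 314 316 318 320 322 324 326 328 330 332 334 336 338 340 342 344 346
180  204 202 203 202 202 203 203 203 203 203 203 203 203 203 203 204 203 203 178 181 181 180 180 180 182 183 120 115
182  204 203 203 202 202 203 203 203 204 203 203 205 203 204 203 203 203 203 180 181 181 181 181 181 181 182 183 182
184  204 203 203 203 202 203 203 203 204 203 204 205 206 206 204 204 205 201 180 180 181 181 181 182 182 181 181 184
186  179 180 180 203 200 202 183 183 180 177 136 132 113 153 162 183 187 182 181 181 181 181 180 180 181 181 181 182
188  180 180 179 179 180 181 182 141 110 103 105 109 109 106 106 109 112 164 184 181 181 181 181 180 181 181 181 182
190  180 180 180 180 181 183 109 107 108 110  85  71  71  71  78 109 108 106 124 183 182 180 
[... 1897 characters left out ...]
24  179 179 180 179 179 178 179 181 181 125 108  68  70  71  71  68  68 152 180 179 180 180 179 179 180 179 180 182
226  178 179 180 179 179 179 179 180 180 183 138  68  70  72  70  68  68 184 180 180 180 179 179 179 179 179 181 156
228  180 179 179 179 179 178 178 179 179 180 184  72  72  75  75  72  70 181 181 180 180 179 179 179 179 180 180  91
230  183 180 179 179 179 179 179 181 182 186 117  47  22  21  42  43  51  79 184 183 182 180 180 179 180 176 147  92
232   51 182 178 178 179 181 183 186 140  10   8   8   9  10  11   6   9   4  12  55 183 183 184 181 176 146 147 152
234   49 173 179 180 185 185  84   8   4  10  11  13   9  12  12  14  14  13  11   2   5  12 150 168 148 146 150 152
```

The mouth ring centre is at about (318,214). The tip, projected to the same depth, is at (319.3,214.5). I correct by about 1 mm in y and enter the bore down to just above the spring shoes.

Call:
apply_moves([
  [0.002,-0.005,0,0,0,0,0.25],
  [0.002,-0.005,0.03,0,0,0,0.25],
  [0.002,-0.005,0.06,0,0,0,0.25],
  [0.002,-0.005,0.08,0,0,0,0.25],
  [0.002,-0.005,0.1,0,0,0,0.25],
  [0.002,-0.005,0.12,0,0,0,0.25],
  [0.002,-0.005,0.14,0,0,0,0.25],
  [0.002,-0.005,0.14,0,0,0,0.25],
])

```text
time_s: 20.8
tool_pos: [0.6031, 0.0097, 0.1166]
tool_rot: [-180.0, 0.1, 40.0]
force: [0.3, -0.7, -0.8]
grip_width: 0.0289
grasp_force: 40.0
```

The tip is in the bore with no side force. I push it home.

Call:
apply_moves([
  [0,0,0.03,0,0,0,0.25],
  [0,0,0.06,0,0,0,0.25],
  [0,0,0.09,0,0,0,0.25],
  [0,0,0.12,0,0,0,0.25],
  [0,0,0.15,0,0,0,0.25],
  [0,0,0.18,0,0,0,0.25],
  [0,0,0.2,0,0,0,0.25],
  [0,0,0.2,0,0,0,0.25],
], grip_force=60)

```text
time_s: 21.6
tool_pos: [0.6027, 0.0096, 0.0767]
tool_rot: [-180.0, 0.1, 40.0]
force: [-1.2, -1.0, 1.5]
grip_width: 0.0286
grasp_force: 60.0
```

Call:
apply_moves([
  [0,0,0.01,0,0,0,0.25],
  [0,0,0.02,0,0,0,0.25],
  [0,0,0.02,0,0,0,0.25],
])

```text
time_s: 21.9
tool_pos: [0.603, 0.0098, 0.0758]
tool_rot: [180.0, 0.1, 40.0]
force: [-8.8, -2.0, 18.2]
grip_width: 0.0285
grasp_force: 60.0
```

An 18 N stop at TCP 0.0758 matches the knob on the post. I release and rise.

Call:
apply_moves([
  [0,0,-0.012,0,0,0,0.25],
  [0,0,-0.012,0,0,0,0.55],
  [0,0,-0.012,0,0,0,0.55],
  [0,0,-0.012,0,0,0,0.55],
  [0,0,-0.012,0,0,0,0.55],
  [0,0,-0.15,0,0,0,0.55],
  [0,0,-0.35,0,0,0,0.55],
  [0,0,-0.5,0,0,0,0.55],
  [0,0,-0.5,0,0,0,0.55],
  [0,0,-0.5,0,0,0,0.55],
])

```text
time_s: 22.9
tool_pos: [0.604, 0.0099, 0.1738]
tool_rot: [179.9, -0.1, 40.0]
force: [0.6, -0.7, -1.1]
grip_width: 0.0477
grasp_force: 0.0
```

Run:
```python
from fit import *
o,M,Kw,im=settle('w13',4); print(o['force'],o['grip_width'])
d=(cv2.medianBlur(im,3).max(2)<48).astype(np.uint8); d=cv2.morphologyEx(d,cv2.MORPH_OPEN,np.ones((3,3)))
n,L,S,C=cv2.connectedComponentsWithStats(d)
for i in range(1,n):
    if S[i,4]>300 and S[i,1]<240: print(S[i],np.round(C[i],1))
t=np.linspace(0,6.28,100)
for k in(.080,.083,.088):
    q=np.vstack([proj(Kw,np.c_[.6006+.015*np.cos(t),.0073+.015*np.sin(t),0*t+h]) for h in(k,k+.028)]);print(k,q.min(0),q.max(0))
q=proj(Kw,np.c_[.6006+.031*np.cos(t),.0073+.031*np.sin(t),0*t+.058]);print('reel',q.min(0),q.max(0))
s=cv2.medianBlur(im,3).astype(int).sum(2)//3
print('     '+''.join('%4d'%c for c in range(272,372,4)))
for r in range(160,256,4): print(r,''.join('%4d'%v for v in s[r,272:372:4]))
# side/scene view of the two pins: the used pin gives the home height
for c in('side','scene'):
    p=viewer.read_camera(c);Kc=cam(c);cv2.imwrite(f'pics/{c}13.png',p[:,:,::-1])
    print(c,'knob bottom/top new',proj(Kc,[[.6006,.0073,.08],[.6006,.0073,.108]]))
    for n in('pin','loaded_pin','wide_reel'):
        for x in boxes_of(c,n)[:3]: print('  ',n,round(x['conf'],2),np.round(x['location'],1))
```

```text
t 23.10 [0.6027 0.0097 0.1718] [-1.799e+02  1.100e-01  4.004e+01] camtool [ 0.0766 -0.0015 -0.1626]
[-0.00536155 -0.25404015  0.4883342 ] 0.047756375536655474
[ 434  151   53   45 1808] [460.4 172.5]
[ 300  186   40   45 1462] [319.3 207.7]
[ 216  229   77   39 1224] [258.2 253. ]
[ 310  229  113   39 1334] [375.9 254. ]
[    0   235   640   165 69387] [331.3 332.1]
0.08 [299.73746932 186.43859231] [340.42191188 234.34300072]
0.083 [299.49251387 187.35226013] [340.67417302 235.90331516]
0.088 [299.0706811  188.92113475] [341.10860335 238.5888271 ]
reel [285.01723744 162.14449689] [355.05461502 229.52611702]
      272 276 280 284 288 292 296 300 304 308 312 316 320 324 328 332 336 340 344 348 352 356 360 364 368
160  170 100 102 100 102 102 106  72  42  38  38  43  47  44  39  38 147  29  29 104 101 100 101 100 100
164  170  97 103 101 101 103 103  30  97 199 199 199 198 198 201 199  48  99  28  29 103 101 100 100  99
168  166 104 102 103 105  40  72 200 196 196 197 198 198 198 197 197 199 167 131  27 103 100  99  98  99
172  154 150 102 103 102 161 197 196 196 197 196 197 196 197 197
[... 1884 characters left out ...]
37 236 236 236 237 237 191 199 194 193  37  15
248   12 243 236 234 235 234 234 235 235 234 234 235 236 235 237 236 236 236 237 202 193 192 191  10  10
252   12 214 235 236 235 236 236 235 232 233 235 235 234 236 236 236 236 236 195 197 189 195 186  13  14
side knob bottom/top new [[339.05202355 204.02270442]
 [339.41147453 193.92907166]]
   pin 0.5 [341.4 199. ]
   loaded_pin 0.45 [385.7 205.4]
   wide_reel 0.92 [209.8 175.4]
   wide_reel 0.72 [293.2 168.6]
   wide_reel 0.57 [336.6 220.3]
scene knob bottom/top new [[333.43338218 226.7568409 ]
 [333.28709275 216.85235904]]
   pin 0.72 [335.1 218.5]
   wide_reel 0.74 [413.3 153.8]
   wide_reel 0.6 [450.7 204.1]
   wide_reel 0.58 [336.8 242.6]
```

The knob outline matches the home height. As a check I press the knob top with shut fingers, which also reads its height.

Call:
apply_moves([
  [-0.015,0,0,0,0,0,0],
  [-0.015,0,0,0,0,0,0],
  [-0.015,0,0.1,0,0,0,0],
  [-0.015,0,0.2,0,0,0,0],
  [-0.015,0,0.28,0,0,0,0],
  [-0.015,0,0.31,0,0,0,0],
  [-0.015,0,0.325,0,0,0,0],
  [-0.015,0,0.336,0,0,0,0],
  [-0.015,0,0.336,0,0,0,0],
], grip_force=10)

```text
time_s: 24.4
tool_pos: [0.602, 0.0079, 0.1086]
tool_rot: [179.9, -0.0, 40.0]
force: [-4.0, -1.0, 9.5]
grip_width: 0.0008
grasp_force: 4.5
```

Call:
apply_moves([
  [0,0,0.008,0,0,0,0],
  [0,0,0.014,0,0,0,0],
  [0,0,0.014,0,0,0,0],
])

```text
time_s: 24.7
tool_pos: [0.6022, 0.0079, 0.1084]
tool_rot: [179.8, -0.0, 40.0]
force: [-9.0, -1.7, 22.5]
grip_width: 0.0003
grasp_force: 11.3
```

Call:
apply_moves([
  [0,0,-0.1,0,0,0,0],
  [0,0,-0.3,0,0,0,0],
  [0,0,-0.5,0,0,0,0],
  [0,0,-0.5,0,0,0,0],
  [0,0,-0.5,0,0,0,0],
])

```text
time_s: 25.2
tool_pos: [0.6022, 0.0081, 0.2051]
tool_rot: [179.8, -0.1, 40.0]
force: [-0.1, 0.7, -0.5]
grip_width: 0.0008
grasp_force: 0.0
```

The knob stops hard at 0.108 m, so the pin is home, and the reel outline matched flat on the platter.

```bash
python3 -c "
from cell import env
print(env.sign_off())"
```

```text
the job is handed in; nothing more can be done
None
```

I handed the job in with the wide reel on the empty post's platter and the loose pin pushed down to a hard stop (knob top about 108 mm, its home height), both released and the arm clear; no verdict came back, the reel's first try caught on the post before it went on, and I viewed 11 pictures against the limit of 10.

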